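# Check a valve lifter with a plunger gauge

## Task

Stand the tall loose valve lifter in the empty bore of the cylinder head, fully home, and let go of it; only then take the dial gauge from its stand by the handle and hold it upright with its tip on the centre mark of that lifter, pressed gently so that the plunger is about half way in. Finish while still holding the gauge there: do not put it down or let go. Never press the gauge hard, and leave everything else on the bench where it is.

Things in the scene. Friction and masses are not known exactly. Their poses are not given: they have to be found in the camera images.
- head: Slice of an aluminium cylinder head, fixed to the bench: a block 90 mm (its x) by 210 mm (its y) by 55 mm high, origin at the centre of its underside. Four round bores in one row along its y axis, at y = -69, -23, 23 and 69 mm, open at the top; three of them already hold a lifter. Turned up to 0.3 rad; any bore may be the empty one.
- bore: The empty bore of the head: origin at the centre of its mouth, level with the head's top face (55 mm above the bench), z up. 26 mm in diameter, 34 mm deep, flat dark bottom, 2 mm chamfer at the mouth, a thin steel wire ring 31 mm across around it.
- fitted0: A lifter already fitted (fixed) in one of the other bores; origin at the centre of its foot, 21 mm above the bench. It stands 22 mm out of the head, and is 24 mm in diameter.
- fitted1: As fitted0, in another bore.
- fitted2: As fitted0, in another bore.
- lifter: The tall valve lifter, loose, standing upright on the bench: a plain steel cylinder 24 mm in diameter and 56 mm tall with a 3 mm chamfer at its foot, about 120 g (80 to 170 g). Origin at the centre of its foot, z up along its axis. Fully home in the bore its foot is 34 mm below the head's top face and its top stands 22 mm above that face.
- lifter_top (a point): The marked spot: centre of the lifter's flat top face, a small dark centre mark 6 mm across, 56 mm above the lifter's foot.
- stand: Wooden block that holds the gauge, fixed to the bench, 70 x 70 x 70 mm; origin at the centre of its underside. A hole 16 mm in diameter and 62 mm deep in the middle of its top.
- gauge: Plunger dial gauge, 235 g, upright in the stand, shoulder resting on the stand's top. Origin: centre of the shoulder's underside, z up its axis. Dial case 52 mm across, 20 mm thick, centred at z = 34 mm, faces looking along +x and -x; shoulder 28 mm across, z = 0 to 10 mm; stem 12 mm thick down to z = -32 mm, then a thin spring plunger, tip at z = -50 mm: lift 55 mm or more to clear the stand.
- gauge_handle (a point): Grip point of the gauge's handle, on its axis at z = 84 mm of the gauge: a plain plastic block 22 mm (along the gauge's x) by 26 mm (its y), from z = 58 mm (top of the dial case) to z = 104 mm. Its axes are the gauge's.
- gauge_tip (a point): Lowest point of the plunger's ball tip (9 mm ball), on the gauge's axis; 50 mm below the gauge's origin when the plunger is out, moves towards it as the plunger is pushed in.
- plunger (a joint): How far the plunger is pushed into the gauge, m: 0 fully out, 0.012 at its stop. A spring pushes it out: 1.05 N to start it, about 3.2 N at 6 mm, about 5.3 N at the stop.
- short_lifter: Bystander: a lifter of the same diameter but only 34 mm tall, standing on the bench; not the one wanted. Origin at its foot.
- socket: Bystander: steel socket, 32 mm in diameter, 28 mm tall, standing; origin at its foot.
- screwdriver: Bystander: screwdriver lying on the bench; origin at about its middle.
- wrench: Bystander: flat wrench lying on the bench; origin at about its middle.
- spark_plug: Bystander: spark plug lying on the bench, 64 mm long, 21 mm thick.
- spray_can: Bystander: standing can, 54 mm in diameter, 170 mm tall; origin at its foot.
- grease_jar: Bystander: jar, 70 mm in diameter and 70 mm tall; origin at its foot.
- bearing_cup: Bystander: flat steel disc 52 mm across, 16 mm high; origin at its foot.
Mind the look-alikes: they are no part of the job. Leave any orange or turquoise look-alike of the lifter alone.

How it is judged:
By the outcome, as a careful person would: the job done as asked, in the order asked, and still so for the second after the job is handed in, while the arm keeps its last pose, push and grip.
It also fails if it takes over 64 s, if anything falls off the work surface, if the arm or the gripper's body presses on something with over 40 N, if the wrist force passes 120 N, or if a joint passes its speed limit or range.

## Robot

A 7-joint arm with a two-finger parallel gripper is mounted at the origin on the work surface. World frame = base frame: x ahead of the robot, y to its left, z up, the work surface at z = 0. Lengths are in m, angles in rad, forces in N, time in s.
With the tool pointing down it reaches from about 0.4 to 0.85 m from the base axis. Payload 10.4 kg.
Tool frame: the origin (TCP) lies on the centre line of the jaws, within the pads' length; the fingertips stand r.tip_extent ahead of it and the grasp point (between the pads) lies 3 mm ahead of it (r.tip_extent is the distance from the TCP to the fingertips, in m); z points along the fingers, y is the direction in which the jaws open and shut (so a half turn about z gives the same grasp; the last joint's range is limited). The gripper opens to 87 mm and grips with 3 to 60 N. Pads are 19 mm wide; open, the fingers measure 117 mm over their backs; the gripper's body (75 mm by 190 mm) begins 51 mm behind the grasp point.
Start: joints at [-1.191, 0.332, -0.065, 1.46, 0.022, 1.35, -0.088], TCP at [0.245, 0.575, 0.245] pointing down, gripper open.
Joint ranges: [-2.6, 2.6], [-0.5, 2.12], [-1.47, 1.34], [0.16, 2.42], [-1.27, 4.41], [0.06, 2.06], [-2.6, 2.6]. Speed limits (rad/s): [2.22, 2.22, 2.79, 2.79, 3.14, 3.14, 3.14].

## Interface

Orientations are given as a unit quaternion [x, y, z, w].
In Python, from bench import r gives the robot as it stands. The module is installed in compiled form; this text tells all that it offers.
- The arm moves only by the shell command python3 -m jog 'ROWS' [FORCE]. ROWS is JSON, a list of rows, each a list of 5 numbers: the shift along the tool's x, y, z in cm, then the turn about the tool's z in rad, then the closure, from 0 (fully open) to 1 (shut). A call has exactly 10 rows; each row shifts and turns the pose as measured when the row begins, along the tool's axes as they then stand; what a row does not reach is not made up. A row lasts 1/10 s, in which the tool goes at most 50 mm and 8.59 degrees, less where a joint would pass 70% of its speed; a pose out of reach is approached as far as the arm can. A call with a gripper value outside its range is refused whole. The fingers move at their own pace and stop on an object; FORCE is the grip in N (left out, the last holds). Time passes only in rows, so rows that do not move let the fingers close, or fill a call up. It gives the time, the measured TCP pose, the force and the opening at its end, in the units of the state.
- r.read_state(): the state, without advancing time (a new reading comes with each control period).
- r.camera(name): name is "side" or "top" or "wrist"; returns a dict with "pixels" (420x560x3 uint8, red, green, blue), "fx", "fy", "cx", "cy" (pixels), "camera_from_world" (4x4, takes a point from world to camera coordinates). Camera axes: x right, y up, looking along -z (the intrinsics and any distortion apply to the point x, -y, -z); pixel columns grow to the right and rows downward; lengths in m; the calibration is good to about 2 mm. A picture is of the moment at which its call begins. There is no depth.
- r.close_job(): hands the job in, once; it reports no verdict.
The state is a dict: "time": time; "joint_positions": joint angles; "joint_vel": joint speeds; "joint_torque": joint torques, N m; "ee_pos": TCP position; "eef_rot": TCP orientation; "ft_force": force on the tool from outside, world axes, zero at the start; "torque": the same for the moment, N m; "width": finger opening in m.
Only numpy, scipy, OpenCV 4.12 (cv2) and the standard library are available. Lean on these libraries where they do the work, as an engineer would, in place of code of your own. Each camera call takes 0.05 s, during which the arm holds its last target. There are 200 camera calls.

## Working session

There is one attempt and no reset: what is moved stays moved. The work goes in short steps, Python scripts to look and compute and a shell command to move; the robot and the scene stay as the last step left them, time stands still between calls to the robot, and variables do not carry over. Pictures are saved under pics/ and viewed, about 8 in all and at most 12, crops included, and the job is handed in when it is done.

```bash
mkdir -p pics; cat > h.py <<'E'
import numpy as np, cv2
from scipy.spatial.transform import Rotation as R
from bench import r
def snap(name,fn=None):
    c=r.camera(name)
    if fn: cv2.imwrite('pics/'+fn,cv2.cvtColor(c['pixels'],cv2.COLOR_RGB2BGR))
    return c
def ray(c,u,v):
    M=np.array(c['camera_from_world']);Rm=M[:3,:3];o=-Rm.T@M[:3,3]
    d=Rm.T@np.array([(u-c['cx'])/c['fx'],-(v-c['cy'])/c['fy'],-1.0])
    return o,d/np.linalg.norm(d)
def onplane(c,u,v,z):
    o,d=ray(c,u,v);return o+d*(z-o[2])/d[2]
def proj(c,p):
    q=np.array(c['camera_from_world'])@np.append(p,1)
    return c['cx']+c['fx']*q[0]/-q[2], c['cy']+c['fy']*-q[1]/-q[2]
def totool(p):
    s=r.read_state();return R.from_quat(s['eef_rot']).inv().apply(np.array(p)-s['ee_pos'])*100
E
python3 - <<'E'
from h import *
for n in('top','side','wrist'):
    c=snap(n,n+'0.png');print(n,[k for k in c],c['fx'],c['fy'],c['cx'],c['cy']);o,d=ray(c,c['cx'],c['cy']);print(o.round(3),d.round(3))
    np.save(n+'0.npy',c,allow_pickle=True)
s=r.read_state();print(s,r.tip_extent);print(R.from_quat(s['eef_rot']).as_matrix().round(3))
E
```

```text
top ['pixels', 'fx', 'fy', 'cx', 'cy', 'camera_from_world'] 508.0141620226304 508.0141620226304 279.49224460792686 211.5344558000928
[ 0.339 -0.018  1.58 ] [ 0.164  0.012 -0.986]
side ['pixels', 'fx', 'fy', 'cx', 'cy', 'camera_from_world'] 400.6077988350152 400.6077988350152 281.3135398955785 209.319138716506
[0.5   0.741 0.758] [ 0.081 -0.768 -0.635]
wrist ['pixels', 'fx', 'fy', 'cx', 'cy', 'camera_from_world'] 313.61568188291807 313.61568188291807 280.4720896200821 212.28390707208237
[0.183 0.601 0.385] [ 0.225 -0.097 -0.969]
{'time': 0.15, 'joint_positions': array([-1.19060549,  0.33271639, -0.06472774,  1.46072841,  0.02160344,
        1.34990602, -0.0884878 ]), 'joint_vel': array([ 0.00081456,  0.00016401, -0.00072922, -0.00199557,  0.00030567,
        0.00047215,  0.00091729]), 'joint_torque': array([-9.03052987e-04, -6.23633766e+01,  2.33230821e-02, -3.90141106e+01,
       -6.15774770e-02,  3.72665771e-02,  1.24919607e-04]), 'ee_pos': array([0.24487348, 0.57474486, 0.24395275]), 'eef_rot': array([ 2.00009437e-01,  9.79793827e-01, -5.24166290e-04, -8.67081888e-05]), 'ft_force': array([ 0.34882184, -0.27086145, -0.52017393]), 'torque': array([ 0.01469863, -0.01493333, -0.01483431]), 'width': 0.08667074106843858} 0.022
[[-0.92   0.392 -0.   ]
 [ 0.392  0.92  -0.001]
 [-0.    -0.001 -1.   ]]
```

View pics/top0.png

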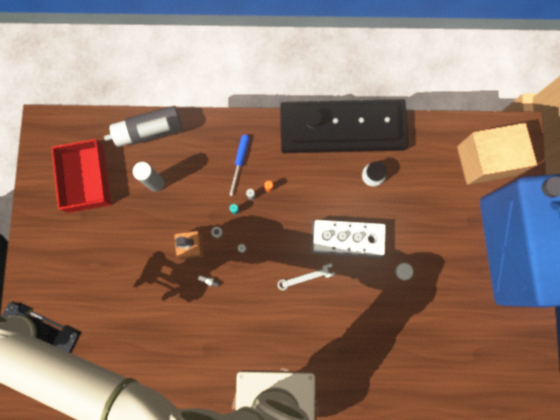

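View pics/side0.png

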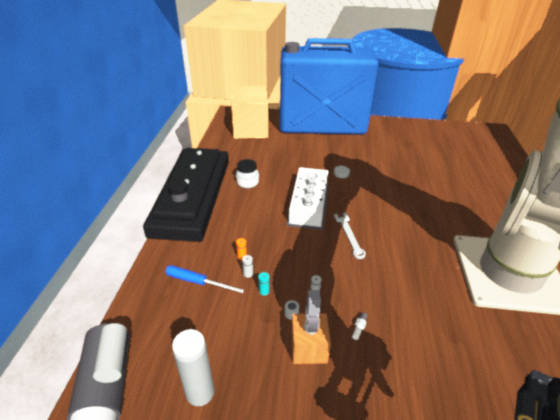

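```bash
python3 - <<'E'
from h import *
c=np.load('top0.npy',allow_pickle=True).item();s=np.load('side0.npy',allow_pickle=True).item()
a=cv2.resize(c['pixels'][170:300,160:400],None,fx=3.3,fy=3.3,interpolation=cv2.INTER_CUBIC)
cv2.imwrite('pics/crop1.png',a[:,:,::-1])
P=lambda n,u,v,z:print(n,onplane(c,u,v,z).round(3))
P('lifter top',250,193,.056);P('bore',372,239,.055);P('head',349,237,.055);P('stand',187,243,.07);P('short?',242,248,.034);P('socket',216,232,.028)
print(onplane(s,248,260,.056),onplane(s,316,283,.034),onplane(s,316,283,.174),onplane(s,291,307,.028))
E
```

```text
lifter top [0.649 0.091 0.056]
bore [ 0.514 -0.28   0.055]
head [ 0.519 -0.211  0.055]
stand [0.491 0.274 0.07 ]
short? [0.482 0.113 0.034]
socket [0.531 0.195 0.028]
[0.64617457 0.09212407 0.056     ] [0.48080862 0.12310821 0.034     ] [0.48448872 0.24273564 0.174     ] [0.5321585  0.19361986 0.028     ]
```

View pics/crop1.png

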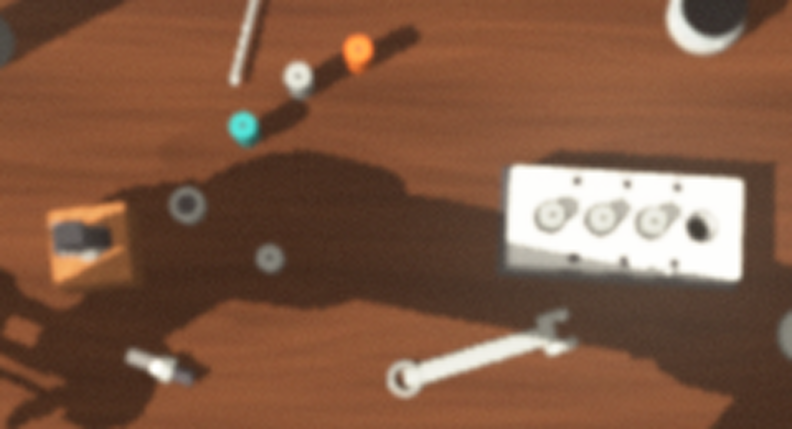

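The lifter is the bare metal piece at top pixel (250,193), between turquoise and orange. The empty bore is the end one at (372,239), and the gauge stand is at (187,243). I'll move towards the lifter.

```bash
python3 -m jog '[[-4,-2,0,0,0],[-4.5,-2.3,0,0,0],[-4.5,-2.3,0,0,0],[-4.5,-2.3,0,0,0],[-4.5,-2.3,0,0,0],[-4.5,-2.3,0,0,0],[-4.5,-2.3,0,0,0],[-4.5,-2.3,0,0,0],[-4.5,-2.3,0,0,0],[-4.5,-2.3,0,0,0]]' 30
python3 -c "
from h import *
print(totool([.648,.091,.18]))"
```

```text
time: 1.15
ee_pos: [0.56, 0.1977, 0.2404]
eef_rot: [0.192, 0.981, -0.001, -0.003]
ft_force: [0.4, 1.5, 1.6]
width: 0.0871
[-12.2092279   -6.54060058   6.00332677]
```

```bash
python3 -m jog '[[-4.2,-2.2,1,0,0],[-4,-2.2,1,0,0],[-3,-1.7,1,0,0],[0,0,1,0.12,0],[0,0,1,0.12,0],[0,0,0,0.12,0],[0,0,0,0.12,0],[0,0,0,0.1,0],[0,0,0,0,0],[0,0,0,0,0]]'
python3 - <<'E'
from h import *
c=snap('wrist','w1.png');np.save('w1.npy',c,allow_pickle=True)
print(totool([.648,.091,.18]),R.from_quat(r.read_state()['eef_rot']).as_matrix().round(3));print(proj(c,[.648,.091,.056]))
E
```

```text
time: 2.15
ee_pos: [0.6453, 0.083, 0.1843]
eef_rot: [0.479, 0.878, -0.005, -0.002]
ft_force: [-0.4, -0.8, -0.7]
width: 0.0869
[0.52744589 0.66873497 0.4186649 ] [[-0.541  0.841 -0.009]
 [ 0.841  0.541 -0.007]
 [-0.001 -0.012 -1.   ]]
(np.float64(290.1105051678838), np.float64(204.87888869092092))
```

View pics/w1.png

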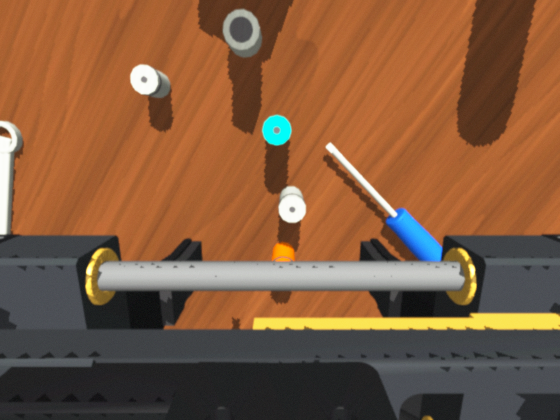

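Wrist view shows the lifter's white top with its mark at about (292,208), turquoise at (277,130), orange at (284,253). I'll measure the top precisely.

```bash
cat >> h.py <<'E'
def blob(c,mask,near):
    n,l,st,ce=cv2.connectedComponentsWithStats(mask.astype(np.uint8))
    i=1+np.argmin(np.hypot(*(ce[1:]-near).T)+1e3*(st[1:,4]<8));return ce[i],st[i]
E
python3 - <<'E'
from h import *
c=np.load('w1.npy',allow_pickle=True).item();p=c['pixels'].astype(int)
m=(p.min(2)>235); ce,st=blob(c,m,(292,208));print(ce,st)
u,v=st[0]+st[2]/2-.5,st[1]+st[3]/2-.5
P=onplane(c,u,v,.056);print(P,totool([P[0],P[1],.06]))
print(p[196:222:2,292].tolist(),'\n',p[208,276:310:2].min(1).tolist())
E
```

```text
[291.91025641 208.3974359 ] [280 196  25  26 468]
[0.65119222 0.08916051 0.056     ] [ 0.21374488  0.97759445 12.41624539]
[[247, 248, 241], [253, 253, 249], [252, 253, 249], [252, 253, 249], [252, 252, 248], [224, 226, 214], [143, 139, 139], [141, 137, 137], [207, 208, 197], [251, 252, 248], [252, 253, 249], [252, 253, 249], [251, 252, 247]] 
 [48, 137, 246, 247, 248, 247, 241, 147, 139, 170, 244, 249, 249, 248, 241, 95, 55]
```

```bash
python3 -m jog '[[0.2,0.9,0,0,0],[0,0,2.5,0,0],[0,0,2.5,0,0],[0,0,2.5,0,0],[0,0,2,0,0],[0,0,1,0,0],[0,0,0.5,0,0],[0,0,0,0,0],[0,0,0,0,0],[0,0,0,0,0]]'
python3 - <<'E'
from h import *
print(totool([.6512,.0892,.06]),R.from_quat(r.read_state()['eef_rot']).as_matrix().round(3))
E
```

```text
time: 3.2
ee_pos: [0.656, 0.0938, 0.0738]
eef_rot: [0.473, 0.881, -0.002, -0.0]
ft_force: [-0.1, 0.1, -0.5]
width: 0.087
[-0.11903495 -0.6496017   1.37851162] [[-0.553  0.833 -0.003]
 [ 0.833  0.553 -0.003]
 [-0.001 -0.004 -1.   ]]
```

```bash
python3 -m jog '[[-0.1,-0.7,0,0,0],[0,0,0.8,0,0],[0,0,0.6,0,0],[0,0,0,0,0],[0,0,0,0,0.6],[0,0,0,0,0.9],[0,0,0,0,1],[0,0,0,0,1],[0,0,0,0,1],[0,0,0,0,1]]' 30
python3 - <<'E'
from h import *
print(totool([.6512,.0892,.06]),R.from_quat(r.read_state()['eef_rot']).as_matrix().round(3))
E
```

```text
time: 4.2
ee_pos: [0.6513, 0.0888, 0.0607]
eef_rot: [0.473, 0.881, -0.001, 0.001]
ft_force: [0.3, 0.4, -0.3]
width: 0.0468
[0.03986721 0.01698516 0.0658159 ] [[-0.553  0.833  0.   ]
 [ 0.833  0.553 -0.002]
 [-0.002 -0.001 -1.   ]]
```

```bash
python3 -m jog '[[0,0,0,0,1],[0,0,0,0,1],[0,0,0,0,1],[0,0,0,0,1],[0,0,0,0,1],[0,0,-1,0,1],[0,0,-2.5,0,1],[0,0,-4,0,1],[0,0,-4,0,1],[0,0,-3,0,1]]' 30
python3 - <<'E'
from h import *
print(totool([.514,-.28,.2]),R.from_quat(r.read_state()['eef_rot']).as_matrix().round(3))
c=np.load('top0.npy',allow_pickle=True).item()
# head yaw from white block mask
p=c['pixels'].astype(int);m=np.zeros(p.shape[:2],np.uint8);m[215:262,308:390]=(p.min(2)>150)[215:262,308:390]
E
```

```text
time: 5.2
ee_pos: [0.648, 0.0886, 0.2071]
eef_rot: [0.473, 0.881, -0.005, -0.003]
ft_force: [0.1, -0.6, -0.8]
width: 0.023
[-23.3117597  -31.52768325   1.03732742] [[-0.553  0.833 -0.01 ]
 [ 0.833  0.553 -0.005]
 [ 0.001 -0.011 -1.   ]]
```

```bash
python3 -m jog '[[-2.5,-3.2,0,0,1],[-3.3,-4.2,0,0,1],[-3.3,-4.2,0,0,1],[-3.3,-4.2,0,0,1],[-3.3,-4.2,0,0,1],[-3.3,-4.2,0,0,1],[-3.3,-4.2,0,0,1],[-3.3,-4.2,0,0,1],[-2,-2.6,0,0,1],[0,0,0,0,1]]'
python3 -m jog '[[0,0,0,0.12,1],[0,0,0,0.12,1],[0,0,0,0.12,1],[0,0,0,0.12,1],[0,0,0,0.12,1],[0,0,0,0.06,1],[0,0,0,0,1],[0,0,0,0,1],[0,0,0,0,1],[0,0,0,0,1]]'
python3 - <<'E'
from h import *
print(R.from_quat(r.read_state()['eef_rot']).as_matrix().round(3))
c=snap('wrist','w2.png');np.save('w2.npy',c,allow_pickle=True)
print(proj(c,[.514,-.28,.055]))
E
```

```text
time: 6.2
ee_pos: [0.5131, -0.3227, 0.2212]
eef_rot: [0.471, 0.882, 0.001, 0.003]
ft_force: [0.2, 0.6, -0.7]
width: 0.023
time: 7.2
ee_pos: [0.5134, -0.3202, 0.2258]
eef_rot: [0.739, 0.673, 0.004, 0.003]
ft_force: [-0.0, 0.1, -0.7]
width: 0.0231
[[ 0.094  0.996  0.01 ]
 [ 0.996 -0.094  0.001]
 [ 0.001  0.01  -1.   ]]
(np.float64(275.8987963255369), np.float64(161.01285925830837))
```

View pics/w2.png

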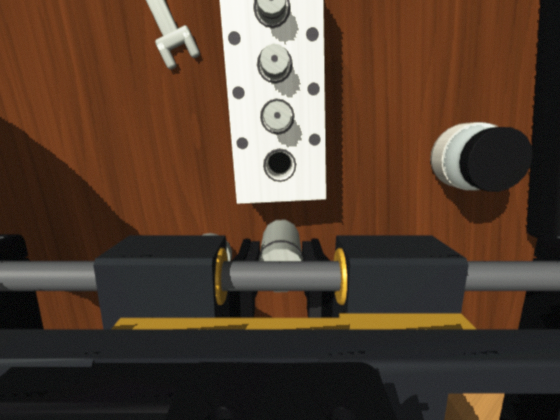

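```bash
python3 - <<'E'
from h import *
c=np.load('w2.npy',allow_pickle=True).item();p=c['pixels'].astype(int)
sub=(p.max(2)<205).astype(np.uint8)
m=np.zeros_like(sub);m[140:190,255:305]=sub[140:190,255:305]
ct,_=cv2.findContours(m,cv2.RETR_EXTERNAL,cv2.CHAIN_APPROX_NONE)
for k in sorted(ct,key=len)[-3:]:
    if len(k)>8: e=cv2.fitEllipse(k);print(e,cv2.boundingRect(k));P=onplane(c,*e[0],.055);print(P.round(4))
    
dk,st=blob(c,p.max(2)<70,(279,164));print('dark',dk,st,onplane(c,*dk,.021).round(4))
for q in((277,115),(274,60)):
    w=p[q[1]-6:q[1]+7,q[0]-6:q[0]+7].max(2);mm=w<w.max()-60;ys,xs=np.nonzero(mm);u,v=xs.mean()+q[0]-6,ys.mean()+q[1]-6;print(u,v,mm.sum(),onplane(c,u,v,.077).round(4))
a=cv2.resize(c['pixels'][40:250,220:340],None,fx=2.8,fy=2.8,interpolation=cv2.INTER_CUBIC);cv2.imwrite('pics/w2c.png',a[:,:,::-1])
E
```

```text
((290.4743957519531, 142.60183715820312), (6.457820892333984, 24.231325149536133), 92.33165740966797) (278, 140, 23, 7)
[ 0.5298 -0.2637  0.055 ]
((279.2325744628906, 164.71551513671875), (32.90766143798828, 33.190513610839844), 166.97508239746094) (263, 148, 34, 34)
[ 0.5169 -0.2839  0.055 ]
dark [278.87823834 162.06994819] [268 151  23  23 386] [ 0.5167 -0.2843  0.021 ]
276.7027027027027 114.86486486486487 37 [ 0.5189 -0.238   0.077 ]
274.175 58.05 40 [ 0.5213 -0.192   0.077 ]
```

View pics/w2c.png

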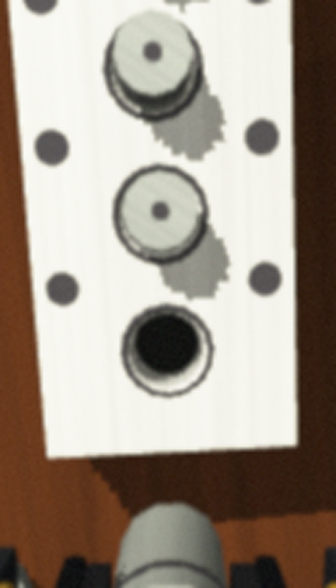

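```bash
cat > foot.py <<'E'
from h import *
def foot(c,s,h=.0607):
    """predicted wrist pixels of the foot rim (tool axis as lifter axis)"""
    Q=R.from_quat(s['eef_rot']);t=np.linspace(0,2*np.pi,73)
    out=[]
    for rr,z in((.009,h),(.012,h-.003)):
        P=np.array([s['ee_pos']+Q.apply([rr*np.cos(a),rr*np.sin(a),z]) for a in t]);px=np.array([proj(c,q) for q in P]);out.append((px.min(0).round(1),px.max(0).round(1)))
    return out
if __name__=='__main__':
    c=np.load('w2.npy',allow_pickle=True).item();s=r.read_state();p=c['pixels'].astype(int).max(2)
    print(foot(c,s));print(list(zip(range(212,245),p[212:245,281].tolist())));print([(v,list(zip(range(256,306,1),p[v,256:306].tolist()))) for v in(232,)])
E
python3 foot.py
```

```text
[(array([267.7, 221.8]), array([294.4, 247.2])), (array([263. , 218.7]), array([299.1, 253. ]))]
[(212, 51), (213, 54), (214, 51), (215, 52), (216, 54), (217, 55), (218, 56), (219, 79), (220, 119), (221, 146), (222, 151), (223, 153), (224, 153), (225, 153), (226, 151), (227, 150), (228, 149), (229, 152), (230, 151), (231, 151), (232, 150), (233, 149), (234, 148), (235, 148), (236, 148), (237, 148), (238, 144), (239, 125), (240, 88), (241, 76), (242, 105), (243, 135), (244, 143)]
[(232, [(256, 103), (257, 106), (258, 108), (259, 110), (260, 110), (261, 111), (262, 112), (263, 116), (264, 130), (265, 142), (266, 153), (267, 158), (268, 159), (269, 158), (270, 159), (271, 160), (272, 165), (273, 164), (274, 161), (275, 160), (276, 160), (277, 158), (278, 156), (279, 155), (280, 155), (281, 150), (282, 145), (283, 141), (284, 138), (285, 134), (286, 130), (287, 129), (288, 123), (289, 120), (290, 115), (291, 109), (292, 102), (293, 95), (294, 91), (295, 84), (296, 80), (297, 80), (298, 92), (299, 107), (300, 112), (301, 114), (302, 112), (303, 109), (304, 104), (305, 103)])]
```

```bash
python3 -m jog '[[0,0,0,-0.14,1],[2,0.3,0,0,1],[1.6,0.2,0,0,1],[0,0,2.5,0,1],[0,0,2.5,0,1],[0,0,2.5,0,1],[0,0,1.5,0,1],[0,0,0.5,0,1],[0,0,0,0,1],[0,0,0,0,1]]'
python3 - <<'E'
from h import *
s=r.read_state();Q=R.from_quat(s['eef_rot']);f=s['ee_pos']+Q.apply([0,0,.0607]);print('foot',f.round(4));print(Q.inv().apply(np.array([.5168,-.284,.058])-f)*100,Q.as_matrix().round(3))
E
```

```text
time: 8.25
ee_pos: [0.5193, -0.2809, 0.1302]
eef_rot: [0.687, 0.726, 0.005, 0.005]
ft_force: [0.1, 0.7, -0.4]
width: 0.023
foot [ 0.5201 -0.281   0.0695]
[-0.28440737 -0.3652809   1.14194799] [[-0.055  0.998  0.014]
 [ 0.998  0.055 -0.   ]
 [-0.001  0.014 -1.   ]]
```

```bash
python3 -m jog '[[-0.3,-0.35,0,0,1],[0,0,0.4,0,1],[0,0,0.4,0,1],[0,0,0.2,0,1],[0,0,0,0,1],[0,0,0,0,1],[0,0,0,0,1],[0,0,0,0,1],[0,0,0,0,1],[0,0,0,0,1]]'
python3 - <<'E'
from foot import *
s=r.read_state();Q=R.from_quat(s['eef_rot']);f=s['ee_pos']+Q.apply([0,0,.0607]);print('foot',f.round(4));print(Q.inv().apply(np.array([.5168,-.284,.058])-f)*100,Q.as_matrix().round(3)[:,2])
c=snap('wrist','w3.png');np.save('w3.npy',c,allow_pickle=True);print(foot(c,s),proj(c,[.5168,-.284,.055]))
a=cv2.resize(c['pixels'][150:290,190:370],None,fx=4,fy=4,interpolation=cv2.INTER_CUBIC);cv2.imwrite('pics/w3c.png',a[:,:,::-1])
E
```

```text
time: 9.25
ee_pos: [0.5172, -0.2854, 0.1222]
eef_rot: [0.687, 0.726, 0.006, 0.007]
ft_force: [0.2, -0.5, -0.8]
width: 0.0233
foot [ 0.5183 -0.2855  0.0615]
[ 0.15597221 -0.14784122  0.34797318] [ 0.018 -0.002 -1.   ]
[(array([267.7, 221.9]), array([294.4, 247.3])), (array([263. , 218.7]), array([299.1, 253. ]))] (np.float64(278.8072687033608), np.float64(229.61917698947644))
```

View pics/w3c.png

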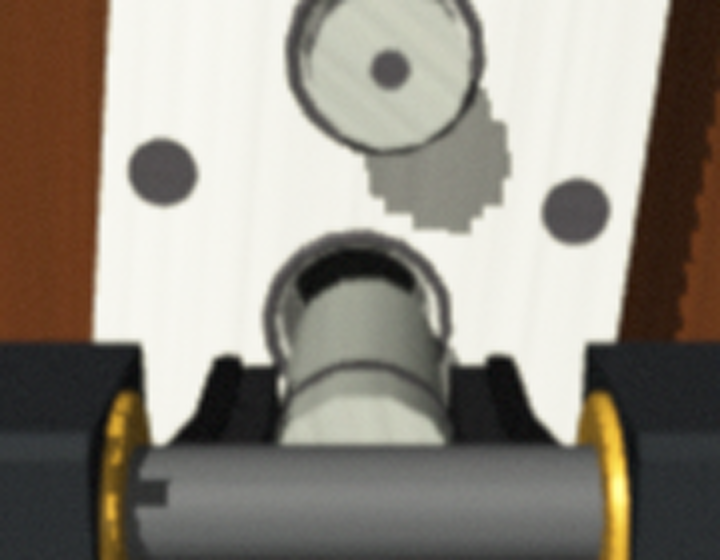

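Crop: ring centre is at about (357,·) and the lifter foot at (365,·), so the foot is about 1.3 mm off, which agrees with the computed correction.

```bash
python3 -m jog '[[0.16,-0.16,0,0,1],[0,0,0,0,1],[0,0,0,0,1],[0,0,0.3,0,1],[0,0,0.3,0,1],[0,0,0.3,0,1],[0,0,0,0,1],[0,0,0,0,1],[0,0,0,0,1],[0,0,0,0,1]]'
python3 - <<'E'
from h import *
s=r.read_state();Q=R.from_quat(s['eef_rot']);f=s['ee_pos']+Q.apply([0,0,.0607]);print('foot',f.round(4));print(Q.inv().apply(np.array([.5168,-.284,.021])-f)*100,Q.as_matrix().round(3)[:,2],s['torque'])
E
```

```text
time: 10.3
ee_pos: [0.5154, -0.2837, 0.1121]
eef_rot: [0.687, 0.726, 0.006, 0.007]
ft_force: [-0.4, -1.0, -0.6]
width: 0.0231
foot [ 0.5165 -0.2838  0.0514]
[-0.01542604 -0.02140886  3.03882156] [ 0.018 -0.002 -1.   ] [-0.02299486  0.02738587 -0.04088736]
```

```bash
python3 -m jog '[[0,0,0.5,0,1],[0,-0.03,0.5,0,1],[0,0,0.5,0,1],[0,-0.03,0.5,0,1],[0,0,0.4,0,1],[0,0,0.4,0,1],[0,0,0,0,1],[0,0,0,0,1],[0,0,0,0,1],[0,0,0,0,1]]'
python3 - <<'E'
from h import *
s=r.read_state();Q=R.from_quat(s['eef_rot']);f=s['ee_pos']+Q.apply([0,0,.0607]);print('foot',f.round(4));print(Q.inv().apply(np.array([.5168,-.284,.021])-f)*100,Q.as_matrix().round(3)[:,2],s['torque'])
E
```

```text
time: 11.3
ee_pos: [0.5157, -0.2839, 0.0818]
eef_rot: [0.687, 0.726, 0.006, 0.007]
ft_force: [-0.2, 0.2, 0.2]
width: 0.0229
foot [ 0.5169 -0.284   0.0212]
[ 0.00530439 -0.00533818  0.01588703] [ 0.019 -0.002 -1.   ] [-0.02646786  0.12104997  0.01997245]
```

```bash
python3 -m jog '[[0,0,0.1,0,1],[0,0,0,0,1],[0,0,0,0,0.8],[0,0,0,0,0.5],[0,0,0,0,0.4],[0,0,0,0,0.4],[0,0,0,0,0.4],[0,0,-1,0,0.4],[0,0,-3,0,0.4],[0,0,-4,0,0.4]]'
python3 -m jog '[[-2.5,0,-4,0,0.1],[-2.5,0,-4,0,0],[0,0,-1,0,0],[0,0,0,0,0],[0,0,0,0,0],[0,0,0,0,0],[0,0,0,0,0],[0,0,0,0,0],[0,0,0,0,0],[0,0,0,0,0]]'
python3 - <<'E'
from h import *
s=r.read_state();print(R.from_quat(s['eef_rot']).as_matrix().round(3)[:,2])
c=snap('wrist','w4.png');np.save('w4.npy',c,allow_pickle=True);u,v=np.array(proj(c,[.5168,-.284,.077])).round().astype(int);print(u,v)
p=c['pixels'].astype(int)
for X in([.5168,-.284,.077],[.5189,-.238,.077],[.5213,-.192,.077]):
    q=np.array(proj(c,X)).round().astype(int);w=p[q[1]-6:q[1]+7,q[0]-6:q[0]+7].max(2);mm=w<w.max()-60;ys,xs=np.nonzero(mm);a,b=xs.mean()+q[0]-6,ys.mean()+q[1]-6;print(a,b,mm.sum(),onplane(c,a,b,.077).round(4))
a=cv2.resize(c['pixels'][20:230,160:400],None,fx=3,fy=3,interpolation=cv2.INTER_CUBIC);cv2.imwrite('pics/w4c.png',a[:,:,::-1])
E
```

```text
time: 12.3
ee_pos: [0.5119, -0.2826, 0.1598]
eef_rot: [0.687, 0.726, 0.004, 0.004]
ft_force: [0.6, -0.6, 0.9]
width: 0.0523
time: 13.3
ee_pos: [0.5136, -0.3312, 0.2566]
eef_rot: [0.686, 0.727, 0.005, 0.004]
ft_force: [0.2, 0.4, 0.4]
width: 0.087
[ 0.013  0.001 -1.   ]
284 153
284.68 153.76 25 [ 0.5171 -0.2845  0.077 ]
289.58620689655174 105.27586206896552 29 [ 0.5191 -0.238   0.077 ]
294.96875 53.5625 32 [ 0.5211 -0.1918  0.077 ]
```

View pics/w4c.png

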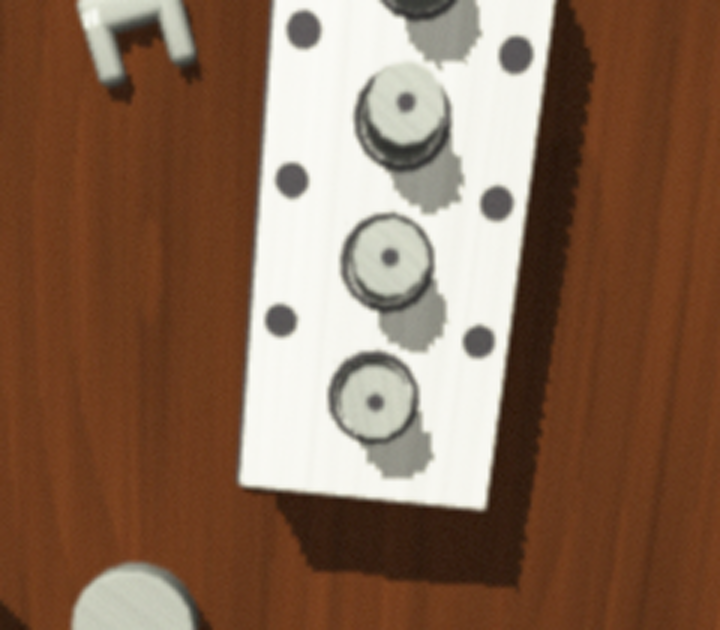

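The lifter is home: its mark is at (284.7,153.8), its shadow matches the fitted neighbours, and the spacing at z=77 mm is 46 mm. Its top centre is about (0.517,-0.2845). Next is the gauge.

```bash
python3 -m jog '[[3,0,0,0,0],[4.8,0,0,0,0],[4.8,0.1,0,0,0],[4.8,0.1,0,0,0],[4.8,0.1,0,0,0],[4.8,0.1,0,0,0],[4.8,0.1,0,0,0],[4.8,0.1,0,0,0],[4.8,0.1,0,0,0],[4.8,0.1,0,0,0]]'
python3 - <<'E'
from h import *
s=r.read_state();print(R.from_quat(s['eef_rot']).as_matrix().round(3));print(totool([.491,.235,.257]))
E
```

```text
time: 14.35
ee_pos: [0.4944, 0.1391, 0.2561]
eef_rot: [0.691, 0.722, 0.005, 0.007]
ft_force: [1.2, -0.7, -0.1]
width: 0.0871
[[-0.044  0.999  0.016]
 [ 0.999  0.044 -0.002]
 [-0.003  0.016 -1.   ]]
[ 9.59082405  0.08482723 -0.11848408]
```

```bash
python3 -m jog '[[4,0,0,0,0],[3,0,0,0,0],[0,0,0,0,0],[0,0,0,0,0],[0,0,0,0,0],[0,0,0,0,0],[0,0,0,0,0],[0,0,0,0,0],[0,0,0,0,0],[0,0,0,0,0]]'
python3 - <<'E'
from h import *
s=r.read_state();print(R.from_quat(s['eef_rot']).as_matrix().round(3))
c=snap('wrist','w5.png');np.save('w5.npy',c,allow_pickle=True);print(proj(c,[.491,.274,.174]),proj(c,[.491,.274,.07]))
E
```

```text
time: 15.35
ee_pos: [0.4898, 0.2152, 0.2558]
eef_rot: [0.69, 0.724, 0.005, 0.006]
ft_force: [0.7, -0.7, -0.8]
width: 0.0868
[[-0.048  0.999  0.016]
 [ 0.999  0.048 -0.001]
 [-0.001  0.016 -1.   ]]
(np.float64(284.79467577102406), np.float64(144.60137661105645)) (np.float64(281.7436333476712), np.float64(140.82124258316745))
```

View pics/w5.png

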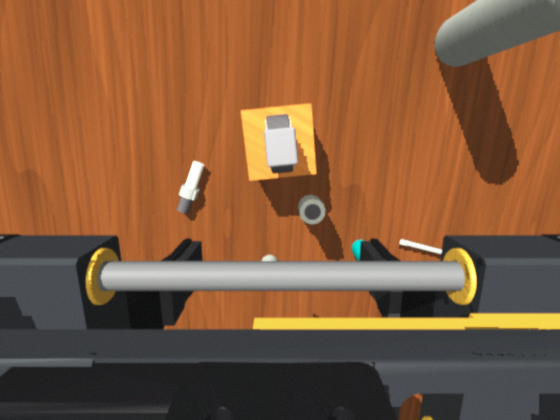

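The handle top shows as a light grey rectangle around (281,147), with the stand square at (280,141) below it. I'll fit both.

```bash
python3 - <<'E'
from h import *
c=np.load('w5.npy',allow_pickle=True).item();p=c['pixels'].astype(int);s=r.read_state()
print(p[147,255:310].tolist()[::3]);print(list(zip(range(105,180,2),p[105:180:2,281].tolist())))
g=(p.max(2)-p.min(2)<35)&(p.max(2)>150)
n,l,st,ce=cv2.connectedComponentsWithStats(g.astype(np.uint8));i=l[150,281];print(st[i])
k=cv2.findContours((l==i).astype(np.uint8),0,1)[0][0];rc=cv2.minAreaRect(k);print(rc);B=np.array([onplane(c,*b,.174) for b in cv2.boxPoints(rc)]);print(B.round(4));C=B.mean(0);print('C',C)
e=np.diff(B,axis=0);print(np.linalg.norm(e,axis=1),np.degrees(np.arctan2(e[:,1],e[:,0])))
print('tool',totool([C[0],C[1],.157]))
# stand top
h=cv2.cvtColor(c['pixels'],cv2.COLOR_RGB2HSV);o=(h[...,2]>190)&(h[...,1]>90)&(h[...,0]<25);m=np.zeros_like(o);m[95:190,235:325]=o[95:190,235:325]
k=max(cv2.findContours(m.astype(np.uint8),0,1)[0],key=cv2.contourArea);rc=cv2.minAreaRect(k);B=np.array([onplane(c,*b,.07) for b in cv2.boxPoints(rc)]);print('stand',rc,B.mean(0),np.linalg.norm(np.diff(B,axis=0),axis=1))
E
```

```text
[[253, 202, 91], [253, 200, 89], [253, 198, 86], [251, 194, 95], [228, 225, 224], [231, 228, 228], [230, 228, 227], [231, 229, 227], [230, 228, 227], [230, 227, 227], [229, 228, 227], [227, 226, 226], [227, 227, 226], [220, 218, 216], [172, 115, 74], [217, 137, 61], [254, 209, 92], [254, 215, 97], [254, 213, 96]]
[(105, [207, 125, 62]), (107, [252, 194, 85]), (109, [254, 210, 95]), (111, [255, 221, 97]), (113, [253, 209, 106]), (115, [163, 140, 127]), (117, [145, 140, 138]), (119, [155, 150, 149]), (121, [157, 151, 152]), (123, [159, 152, 152]), (125, [161, 156, 156]), (127, [175, 172, 170]), (129, [234, 232, 232]), (131, [231, 229, 229]), (133, [232, 230, 229]), (135, [230, 229, 228]), (137, [229, 229, 228]), (139, [230, 228, 228]), (141, [229, 228, 228]), (143, [230, 228, 228]), (145, [229, 228, 226]), (147, [231, 229, 228]), (149, [228, 227, 226]), (151, [228, 226, 226]), (153, [228, 227, 227]), (155, [228, 227, 226]), (157, [228, 226, 224]), (159, [227, 225, 223]), (161, [227, 223, 224]), (163, [215, 213, 211]), (165, [133, 131, 130]), (167, [58, 56, 56]), (169, [54, 51, 52]), (171, [58, 53, 50]), (173, [139, 87, 45]), (175, [165, 100, 49]), (177, [131, 79, 39]), (179, [98, 58, 31])]
[ 265  117   33   50 1332]
((280.1602783203125, 140.27261352539062), (49.04481887817383, 30.306245803833008), 83.9909896850586)
[[0.475  0.2913 0.174 ]
 [0.4953 0.2944 0.174 ]
 [0.5008 0.2617 0.174 ]
 [0.4797 0.2585 0.174 ]]
C [0.48768817 0.27646917 0.174     ]
[0.02059201 0.03311487 0.02138048] [   8.51662107  -80.45013529 -171.40327906]
tool [ 6.14366965 -0.07967019  9.87370653]
stand ((279.1014099121094, 140.4630126953125), (74.01214599609375, 72.65123748779297), 83.9909896850586) [0.48842208 0.2731943  0.07      ] [0.07175245 0.07333824 0.07593984]
```

```bash
python3 - <<'E'
from h import *
c=np.load('w5.npy',allow_pickle=True).item();p=c['pixels'].astype(int)
g=(p.max(2)-p.min(2)<20)&(p.min(2)>195)
n,l,st,ce=cv2.connectedComponentsWithStats(g.astype(np.uint8));i=l[150,281];print(st[i])
k=cv2.findContours((l==i).astype(np.uint8),0,1)[0][0];rc=cv2.minAreaRect(k);print(rc);B=np.array([onplane(c,*b,.174) for b in cv2.boxPoints(rc)]);C=B.mean(0);print('C',C)
e=np.diff(B,axis=0);print(np.linalg.norm(e,axis=1),np.degrees(np.arctan2(e[:,1],e[:,0])))
print('tool',totool([C[0],C[1],.157]))
E
```

```text
[ 265  127   31   38 1029]
((280.1147766113281, 144.76229858398438), (37.934478759765625, 28.6998291015625), 84.80557250976562)
C [0.48778033 0.27355177 0.174     ]
[0.01965018 0.02578818 0.02023197] [   7.74679667  -81.34130714 -172.21409888]
tool [ 5.85182404 -0.08450207  9.87403634]
```

Handle centre is (0.488,0.2735), matching the stand centre. Gauge yaw is about +8°.

```bash
python3 -m jog '[[3,-0.05,0,0,0],[2.5,-0.05,0,0,0],[0.3,0,0,-0.095,0],[0,0,0,0,0],[0,0,1,0,0],[0,0,1.5,0,0],[0,0,1,0,0],[0,0,0.5,0,0],[0,0,0,0,0],[0,0,0,0,0]]' 30
python3 - <<'E'
from h import *
s=r.read_state();print(R.from_quat(s['eef_rot']).as_matrix().round(3));print(totool([.488,.2735,.157]))
E
```

```text
time: 16.4
ee_pos: [0.4874, 0.2718, 0.2127]
eef_rot: [0.659, 0.752, 0.005, 0.007]
ft_force: [0.4, -0.4, 0.5]
width: 0.0871
[[-0.131  0.991  0.016]
 [ 0.991  0.131 -0.001]
 [-0.003  0.016 -1.   ]]
[ 0.18293752 -0.01053883  5.57250774]
```

```bash
python3 -m jog '[[0.18,0,1.5,0,0],[0,0,1.5,0,0],[0,0,1.2,0,0],[0,0,0.8,0,0],[0,0,0.4,0,0],[0,0,0,0,0],[0,0,0,0,0],[0,0,0,0,0],[0,0,0,0,0],[0,0,0,0,0]]'
python3 - <<'E'
from h import *
s=r.read_state();print(R.from_quat(s['eef_rot']).as_matrix().round(3));print(totool([.488,.2735,.157]))
E
```

```text
time: 17.4
ee_pos: [0.4892, 0.2746, 0.1566]
eef_rot: [0.659, 0.752, 0.007, 0.007]
ft_force: [-0.8, 0.2, 0.3]
width: 0.0875
[[-0.13   0.991  0.019]
 [ 0.991  0.13   0.001]
 [-0.001  0.019 -1.   ]]
[-0.09229346 -0.13446615 -0.04365146]
```

```bash
python3 -m jog '[[-0.1,-0.13,0,0,0],[0,0,0,0,0],[0,0,0,0,0.5],[0,0,0,0,0.8],[0,0,0,0,1],[0,0,0,0,1],[0,0,0,0,1],[0,0,0,0,1],[0,0,0,0,1],[0,0,0,0,1]]' 30
python3 -m jog '[[0,0,0,0,1],[0,0,0,0,1],[0,0,0,0,1],[0,0,0,0,1],[0,0,0,0,1],[0,0,0,0,1],[0,0,0,0,1],[0,0,0,0,1],[0,0,0,0,1],[0,0,0,0,1]]' 35
python3 - <<'E'
from h import *
s=r.read_state();print(R.from_quat(s['eef_rot']).as_matrix().round(3));print(totool([.488,.2735,.157]),s['torque'])
E
```

```text
time: 18.4
ee_pos: [0.4881, 0.2734, 0.157]
eef_rot: [0.659, 0.752, 0.007, 0.007]
ft_force: [1.1, 1.2, -0.5]
width: 0.0312
time: 19.4
ee_pos: [0.4881, 0.2733, 0.1571]
eef_rot: [0.659, 0.752, 0.007, 0.007]
ft_force: [-0.2, -0.0, 0.9]
width: 0.0215
[[-0.13   0.991  0.02 ]
 [ 0.991  0.13   0.002]
 [-0.001  0.02  -1.   ]]
[ 0.01726202 -0.00587589  0.01060752] [-0.14534797  0.18999612  0.00564577]
```

```bash
python3 -m jog '[[0,0.01,-0.5,0,1],[0,0.02,-1,0,1],[0,0.03,-1.5,0,1],[0,0.03,-1.5,0,1],[0,0.03,-1.5,0,1],[0,0.03,-1.5,0,1],[0,0.03,-1.5,0,1],[0,0.02,-1,0,1],[0,0,-0.5,0,1],[0,0,0,0,1]]'
python3 - <<'E'
from h import *
s=r.read_state();Q=R.from_quat(s['eef_rot']);print(Q.as_matrix().round(3));print(s['torque'],s['ee_pos']+Q.apply([0,0,.1371]))
print(totool([.517,-.2845,.26]))
E
```

```text
time: 20.4
ee_pos: [0.4873, 0.2728, 0.2698]
eef_rot: [0.66, 0.752, 0.007, 0.007]
ft_force: [-0.0, 0.0, -2.7]
width: 0.0223
[[-0.13   0.991  0.019]
 [ 0.992  0.13   0.001]
 [-0.001  0.019 -1.   ]]
[-0.05769086  0.03654117  0.01214763] [0.48991304 0.2729769  0.13275401]
[-55.64497978  -4.31523794   0.97923545]
```

```bash
python3 -m jog '[[-1,0,0,0,1],[-2,-0.2,0,0,1],[-3,-0.25,0,0,1],[-4,-0.3,0,0,1],[-4,-0.3,0,0,1],[-4,-0.3,0,0,1],[-4,-0.3,0,0,1],[-4,-0.3,0,0,1],[-4,-0.3,0,0,1],[-4,-0.3,0,0,1]]'
python3 -m jog '[[-4,-0.3,0,0,1],[-4,-0.3,0,0,1],[-4,-0.3,0,0,1],[-3.5,-0.3,0,0,1],[-2.5,-0.3,0,0,1],[-1.5,-0.1,0,0,1],[-1,0,0,0,1],[0,0,0,0,1],[0,0,0,0,1],[0,0,0,0,1]]'
python3 - <<'E'
from h import *
s=r.read_state();Q=R.from_quat(s['eef_rot']);print(Q.as_matrix().round(3));t=s['ee_pos']+Q.apply([0,0,.1371]);print(t,s['torque'])
print(Q.inv().apply(np.array([.517,-.2845,.1])-t)*100)
E
```

```text
time: 21.4
ee_pos: [0.5022, -0.0815, 0.2627]
eef_rot: [0.657, 0.754, 0.002, 0.004]
ft_force: [0.6, 0.4, -1.2]
width: 0.0216
time: 22.4
ee_pos: [0.5042, -0.3054, 0.2576]
eef_rot: [0.661, 0.75, -0.001, 0.001]
ft_force: [0.2, 0.1, -2.9]
width: 0.0219
[[-0.125  0.992 -0.   ]
 [ 0.992  0.125 -0.002]
 [-0.002 -0.001 -1.   ]]
[ 0.50416126 -0.30564759  0.1204696 ] [-0.07878386  0.05598901  0.02309909]
[1.9417698  1.53907221 2.04239372]
```

```bash
python3 -m jog '[[1,0.8,0,0,1],[0.9,0.7,0,0,1],[0,0,0,0,1],[0,0,0.8,0,1],[0,0,0.8,0,1],[0,0,0.5,0,1],[0,0,0.3,0,1],[0,0,0,0,1],[0,0,0,0,1],[0,0,0,0,1]]'
python3 - <<'E'
from h import *
s=r.read_state();Q=R.from_quat(s['eef_rot']);print(Q.as_matrix().round(3)[:,2]);t=s['ee_pos']+Q.apply([0,0,.1371]);print(t)
print(Q.inv().apply(np.array([.517,-.2845,.082])-t)*100)
c=snap('wrist','w6.png');d=snap('side','s6.png');np.save('w6.npy',c,allow_pickle=True);np.save('s6.npy',d,allow_pickle=True)
u,v=np.array(proj(d,[.517,-.2845,.09])).round().astype(int);print(u,v,proj(d,t),proj(c,t),proj(c,[.517,-.2845,.077]))
a=cv2.resize(d['pixels'][v-50:v+30,u-30:u+30],None,fx=7,fy=7,interpolation=cv2.INTER_CUBIC)
b=c['pixels'][0:400,100:460];im=np.zeros((560,790,3),np.uint8);im[:560,:420]=a;im[:400,430:790]=b;cv2.imwrite('pics/m6.png',im[:,:,::-1])
E
```

```text
time: 23.4
ee_pos: [0.5186, -0.2794, 0.2309]
eef_rot: [0.66, 0.752, -0.0, -0.0]
ft_force: [0.6, -0.1, -3.1]
width: 0.022
[-0. -0. -1.]
[ 0.51850296 -0.27940061  0.09382231]
[-0.4859003  -0.21465026  1.18242251]
312 166 (np.float64(311.60882590657565), np.float64(165.80048119605613)) (np.float64(280.8733034339596), np.float64(208.3955935980651)) (np.float64(278.63072142076766), np.float64(209.23197108934275))
```

View pics/m6.png

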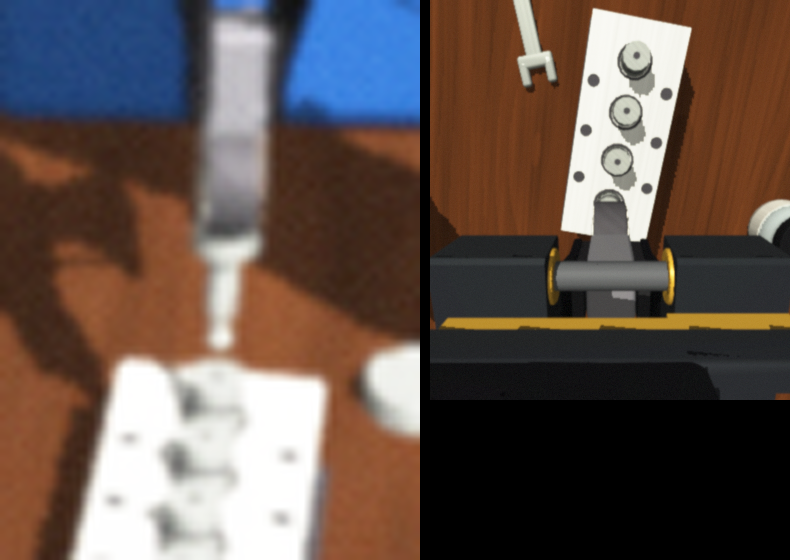

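Left (side view): tip at crop (220,340), handle at (243,80). The gauge seems to lean slightly relative to the tool axis. I'll compare columns against the projected tool axis.

```bash
python3 - <<'E'
from h import *
d=np.load('s6.npy',allow_pickle=True).item();p=d['pixels'].astype(float);g=p.min(2)
s=r.read_state();Q=R.from_quat(s['eef_rot'])
print('z-down  pred(u,v)')
for z in(-.015,-.005,.003,.012,.03,.05,.09,.1,.11,.12,.13,.1371):
    u,v=proj(d,s['ee_pos']+Q.apply([0,0,z]))
    row=g[int(round(v)),300:326].round().astype(int)
    # weighted centroid of gauge over local background
    w=np.clip(row-np.minimum(row[:6].mean(),row[-6:].mean())-25,0,None);lo=max(0,int(u)-300-7);W=w[lo:lo+17]
    print(round(z,3),round(u,2),round(v,1),'cen',round((W*np.arange(300+lo,300+lo+len(W))).sum()/max(W.sum(),1),2),row.tolist())
for X in([.5171,-.2845,.077],[.5191,-.238,.077],[.5211,-.1918,.077]):
    u,v=proj(d,X);print(u,v);print(g[int(v)-3:int(v)+4,int(u)-6:int(u)+8].astype(int))
E
```

```text
z-down  pred(u,v)
-0.015 314.99 119.6 cen 315.89 [33, 32, 34, 37, 35, 31, 32, 40, 33, 33, 41, 70, 131, 189, 203, 203, 206, 197, 195, 173, 118, 69, 46, 33, 33, 48]
-0.005 314.75 122.9 cen 315.96 [36, 33, 35, 33, 33, 37, 38, 35, 31, 38, 49, 71, 129, 179, 190, 190, 190, 194, 192, 170, 122, 73, 47, 41, 46, 60]
0.003 314.55 125.5 cen 315.9 [34, 38, 34, 29, 34, 33, 37, 33, 29, 33, 51, 73, 124, 179, 189, 190, 192, 192, 189, 169, 113, 66, 47, 45, 60, 63]
0.012 314.34 128.4 cen 315.69 [35, 38, 32, 36, 37, 35, 33, 37, 30, 41, 55, 83, 134, 182, 191, 187, 194, 192, 189, 164, 97, 57, 44, 56, 57, 62]
0.03 313.92 134.1 cen 315.17 [31, 30, 29, 35, 36, 38, 30, 35, 37, 37, 70, 121, 162, 178, 179, 178, 177, 181, 173, 147, 76, 38, 33, 41, 42, 42]
0.05 313.46 140.3 cen 315.26 [25, 26, 25, 29, 23, 28, 30, 24, 32, 47, 75, 108, 136, 149, 160, 165, 166, 166, 166, 140, 73, 30, 27, 25, 30, 32]
0.09 312.57 152.3 cen 314.12 [25, 27, 37, 45, 47, 51, 48, 45, 52, 71, 107, 155, 191, 214, 223, 224, 212, 181, 122, 60, 33, 29, 30, 31, 31, 27]
0.1 312.36 155.2 cen 313.69 [37, 36, 41, 48, 47, 49, 50, 50, 50, 55, 59, 97, 
[... 1269 characters left out ...]
22 224 247]
 [253 247 232 231 233 234 228 216 231 237 235 233 246 253]
 [247 216 179 178 202 229 234 234 237 237 236 244 253 254]
 [227 179 157 139 165 210 228 236 237 236 237 247 254 254]
 [233 180 142 122 149 192 217 231 234 232 230 243 253 254]]
308.54386147485235 187.30268305366144
[[254 254 253 243 199 169 188 199 212 216 224 222 205 203]
 [254 254 254 250 230 215 224 226 231 232 235 231 217 222]
 [254 254 253 249 240 235 231 216 223 235 236 233 235 247]
 [253 250 244 229 231 236 230 212 217 234 236 242 249 253]
 [247 226 197 181 203 230 233 233 235 238 237 246 253 254]
 [240 196 167 152 169 206 228 235 238 236 234 242 253 254]
 [250 228 171 137 145 184 214 228 234 234 230 236 253 254]]
```

Side view: handle offset (+1.2 px) and tip offset (+1.3 px) from the tool axis agree, so the gauge is in line with the tool, and the tool is vertical. I'll centre it over the mark and come down close.

```bash
python3 -m jog '[[-0.47,-0.16,0,0,1],[0,0,0,0,1],[0,0,0.3,0,1],[0,0,0.3,0,1],[0,0,0.3,0,1],[0,0,0.1,0,1],[0,0,0,0,1],[0,0,0,0,1],[0,0,0,0,1],[0,0,0,0,1]]'
python3 - <<'E'
from h import *
s=r.read_state();Q=R.from_quat(s['eef_rot']);print(Q.as_matrix().round(3)[:,2]);t=s['ee_pos']+Q.apply([0,0,.1371]);print(t)
print(Q.inv().apply(np.array([.5175,-.2843,.071])-t)*100,s['ft_force'])
E
```

```text
time: 24.5
ee_pos: [0.5177, -0.2847, 0.2204]
eef_rot: [0.66, 0.752, -0.0, 0.0]
ft_force: [0.8, 0.2, -2.5]
width: 0.0219
[ 0. -0. -1.]
[ 0.51777865 -0.28472807  0.08328711]
[ 0.0466372  -0.02236316  1.22868426] [ 0.80889385  0.24766355 -2.49629354]
```

```bash
python3 -m jog '[[0.05,0,0.2,0,1],[0,0,0.2,0,1],[0,0,0.05,0,1],[0,0,0,0,1],[0,0,0,0,1],[0,0,0,0,1],[0,0,0,0,1],[0,0,0,0,1],[0,0,0,0,1],[0,0,0,0,1]]'
python3 - <<'E'
from h import *
s=r.read_state();Q=R.from_quat(s['eef_rot']);t=s['ee_pos']+Q.apply([0,0,.1371]);print(t,s['ft_force'])
print(Q.inv().apply(np.array([.5175,-.2843,.071])-t)*100)
f=[]
d=snap('side','s7.png');np.save('s7.npy',d,allow_pickle=True)
p=np.mean([snap('side')['pixels'].astype(float) for _ in range(4)],0);g=p.min(2)
u,v=proj(d,t);print(u,v);print(g[int(v)-14:int(v)+9,303:325].round().astype(int))
a=cv2.resize(p[125:205,280:345].astype(np.uint8),None,fx=7,fy=7,interpolation=cv2.INTER_CUBIC);cv2.imwrite('pics/s7c.png',a[:,:,::-1])
E
```

```text
time: 25.5
ee_pos: [0.5178, -0.2842, 0.2157]
eef_rot: [0.66, 0.752, -0.0, 0.0]
ft_force: [-0.0, 0.1, -2.5]
width: 0.0218
[ 0.51784145 -0.28428644  0.07860448] [-0.04056321  0.08756679 -2.45654109]
[ 0.0035929  -0.03444914  0.76042671]
311.6082674462515 169.14507741132752
[[ 32  42  46  48  50  55  76 119 166 203 220 224 225 226 216 168  90  43
   32  29  28  29]
 [ 33  36  46  48  49  53  65  98 146 186 208 216 217 210 190 128  69  48
   40  35  29  28]
 [ 36  38  45  49  49  52  56  68 104 152 182 189 183 142 108  76  56  55
   51  45  40  35]
 [ 46  45  48  49  50  52  52  59  91 152 196 202 191 116  60  55  54  55
   53  53  49  44]
 [ 49  50  48  50  50  52  53  59  97 161 213 227 205 117  56  55  56  54
   54  53  52  52]
 [ 49  49  50  50  49  50  54  62 102 170 219 230 202 111  56  53  55  57
   54  52  52  54]
 [ 48  48  49  50  50  51  53  62 107 176 220 226 183  98  56  54  55  56
   54  51  52  53]
 [ 49  46  50  46  48  53  54  60 111 181 223 222 171  94  55  54  59  56
   53  54  53  52]
 [ 48  49  47  48  50  52  52  64 114 183 221 219 162  85  55  55  54  56
   53  54 
[... 611 characters left out ...]
2 234 237 244 252 253 252 248
  246 244 238 232]
 [254 254 252 230 178 164 165 198 226 232 234 236 235 244 253 254 254 254
  254 254 254 254]
 [254 254 253 234 180 145 136 172 207 227 234 234 231 240 253 254 254 254
  254 254 254 254]
 [254 254 254 248 192 124 121 156 191 214 223 223 219 233 252 254 254 254
  254 254 255 255]
 [254 254 254 250 201 125 122 146 172 192 199 198 194 212 244 254 254 254
  254 254 255 255]
 [254 254 254 251 217 158 162 187 200 210 210 212 213 208 234 253 254 254
  254 254 254 255]
 [254 254 254 252 234 202 209 222 226 231 232 231 221 204 232 252 254 254
  254 254 254 254]
 [254 254 253 251 245 236 234 229 223 232 236 234 224 224 247 254 254 254
  254 254 254 254]]
```

View pics/s7c.png

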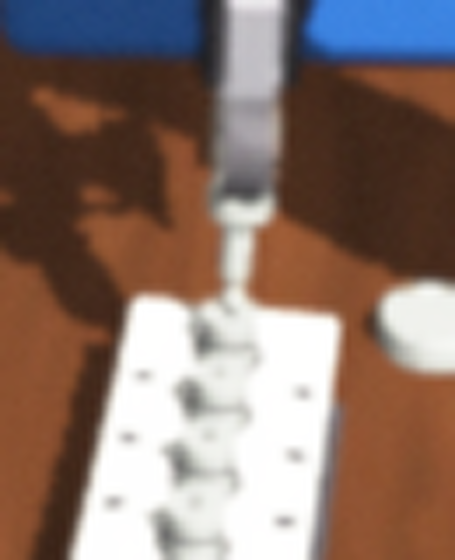

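Tip column is about 313.0 and the mark about 312.4 at row 169. That is within about 1 mm, so I'll nudge +0.5 mm in x and press slowly.

```bash
python3 -m jog '[[0,0.05,0,0,1],[0,0,0.1,0,1],[0,0,0.1,0,1],[0,0,0.1,0,1],[0,0,0.1,0,1],[0,0,0,0,1],[0,0,0,0,1],[0,0,0,0,1],[0,0,0,0,1],[0,0,0,0,1]]'
python3 - <<'E'
from h import *
s=r.read_state();Q=R.from_quat(s['eef_rot']);t=s['ee_pos']+Q.apply([0,0,.1371]);print(t,s['ft_force'],Q.as_matrix().round(3)[:,2])
print(Q.inv().apply(np.array([.518,-.2843,.071])-t)*100)
F=[]
for _ in range(8): r.camera('side');F.append(r.read_state()['ft_force'])
print(np.mean(F,0),np.std(F,0),r.read_state()['ee_pos'])
E
```

```text
time: 26.75
ee_pos: [0.5185, -0.2843, 0.212]
eef_rot: [0.66, 0.752, 0.0, 0.001]
ft_force: [0.4, -0.8, -0.6]
width: 0.0219
[ 0.51874267 -0.28446302  0.07488835] [ 0.41534453 -0.81883626 -0.59085613] [ 0.002 -0.001 -1.   ]
[ 0.026208   -0.07206045  0.38870858]
[-3.05479229e-01  1.87580473e-04 -3.94638246e-01] [0.42915613 0.42240002 0.68906174] [ 0.51855421 -0.28430028  0.2119609 ]
```

```bash
python3 -m jog '[[0,0,0.1,0,1],[0,0,0.1,0,1],[0,0,0.1,0,1],[0,0,0,0,1],[0,0,0,0,1],[0,0,0,0,1],[0,0,0,0,1],[0,0,0,0,1],[0,0,0,0,1],[0,0,0,0,1]]'
python3 - <<'E'
from h import *
F=[]
for _ in range(12): c=r.camera('side');F.append(r.read_state()['ft_force'])
s=r.read_state();Q=R.from_quat(s['eef_rot']);t=s['ee_pos']+Q.apply([0,0,.1371]);print(t,Q.as_matrix().round(3)[:,2],s['width'],s['ee_pos'],s['time'])
print(np.mean(F,0),np.std(F,0)/3.4)
E
```

```text
time: 28.15
ee_pos: [0.5187, -0.2845, 0.2091]
eef_rot: [0.66, 0.752, 0.0, 0.001]
ft_force: [-0.4, -0.1, -0.3]
width: 0.0219
[ 0.51898968 -0.28462492  0.07198253] [ 0.002 -0.001 -1.   ] 0.02176501404545684 [ 0.51870054 -0.28448761  0.20908216] 28.75
[-0.39751608  0.2632173   0.528136  ] [0.13930325 0.11624612 0.16978108]
```

```bash
python3 - <<'E'
from h import *
d=snap('side','s8.png');c=snap('wrist','w8.png');p=d['pixels'];g=p.min(2).astype(int)
print(proj(d,[.517,-.2845,.077]));print(g[158:174,305:322])
im=np.zeros((560,790,3),np.uint8);im[:,:420]=cv2.resize(p[100:180,282:342],None,fx=7,fy=7,interpolation=cv2.INTER_CUBIC);im[:420,430:]=c['pixels'][:,100:460]
cv2.imwrite('pics/m8.png',im[:,:,::-1])
E
```

```text
(np.float64(311.85524221004385), np.float64(169.56767920675986))
[[ 47  49  47  56  69 107 157 194 212 214 211 198 143  79  58  55  56]
 [ 50  51  46  55  54  75 116 163 185 181 152 117  87  59  56  53  56]
 [ 49  50  49  50  54  71 122 189 214 205 139  74  52  54  55  53  56]
 [ 54  48  50  55  54  71 126 198 227 213 143  75  51  55  52  53  55]
 [ 53  49  48  48  55  70 137 201 228 214 135  65  53  53  56  54  55]
 [ 49  49  52  51  51  77 138 203 228 213 130  60  50  52  54  55  54]
 [ 49  51  51  53  55  79 142 205 228 210 122  63  51  52  56  51  56]
 [ 48  51  54  51  54  79 143 205 224 192 107  56  54  55  52  53  50]
 [ 49  50  54  55  54  76 135 191 201 152  88  56  51  51  52  54  50]
 [ 74  68  70  77  90 106 139 184 190 156 119  73  60  55  56  55  55]
 [149 122 115 132 165 165 171 208 220 211 182 132 101  92  92  83  80]
 [228 177 164 185 219 216 198 196 216 229 226 209 212 208 199 178 171]
 [249 207 171 182 205 225 225 223 228 236 237 245 251 253 252 248 247]
 [252 217 169 157 164 200 225 232 234 237 239 247 254 254 254 254 254]
 [253 232 175 134 138 178 211 228 233 234 234 244 253 254 254 254 254]
 [254 248 190 115 122 163 195 215 225 224 218 233 252 254 254 254 254]]
```

View pics/m8.png

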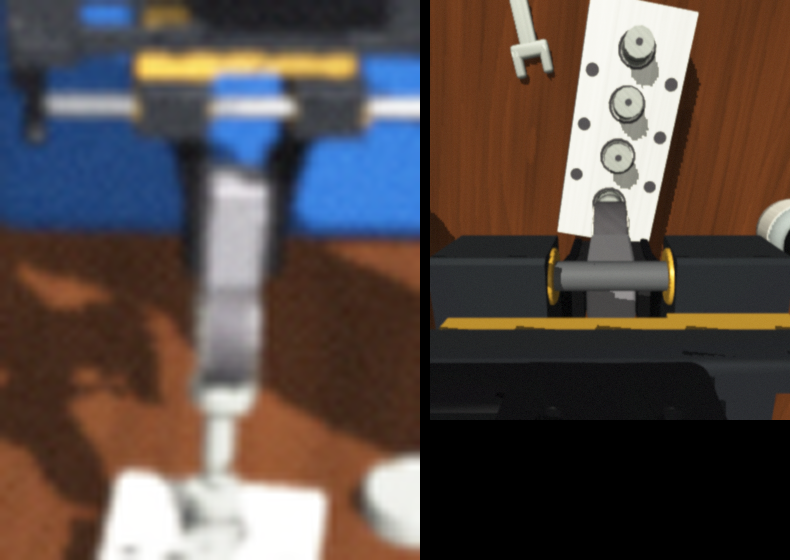

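Final view: the tip meets the lifter top at about (312.8,167), with the mark column at about 312.4. The gauge is upright and everything is steady, so I'm handing in.

```bash
python3 -c "
from bench import r
print(r.close_job())"
```

```text
the job is handed in; nothing more can be done
None
```

The lifter is standing in the empty end bore and released. The gauge is held upright on its centre mark, with the plunger about half way in. I handed the job in at about 29 s of the 64 s allowed.

- **Lifter:** it went in to within 0.2 mm of full depth by the arm's pose before a last 1 mm push down and release. The wrist camera then put its mark at (0.517, -0.2845), 46 mm from its neighbour at the fitted lifters' height, with a matching shadow. I saw no contact force above about 1 N on the way in.
- **Gauge:** I took it by the handle and lifted it clear of the stand. The tool is within 0.002 rad of vertical, and the gauge follows the tool axis in the side view.
- **Plunger depth:** the force change of about 3.2 N puts it near 6 mm in, while the arm's pose says 5.0 mm. The two disagree by about 1 mm; both are close to half way.
- **Tip position:** the arm's pose puts the tip 2 mm from the mark in x, while the side camera suggests about 1 mm the other way. I left it between the two, so I expect it within 1–2 mm of centre. I could not see the mark under the tip directly.
- **Bystanders:** nothing else was touched on purpose, and no unexpected forces appeared. I did not take a last picture of the whole bench.

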